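Start a hold-down screw at the bottom of a fixture post

TASK

Take the hold-down screw out of the blue rack, lower it into the bore of the fixture post and find the nut at the bottom by feel. Start it in the thread by hand, kept upright and never forced, and screw it in clockwise until its collar sits on the top of the post; then let go. Leave the locating pin, the chipping hammer and the angle-iron offcut where they are.

Things in the scene. Friction and masses are not known exactly. Their poses are not given: they have to be found in the camera images.
- screw_head (a point): Hold-down screw, steel, 0.7 kg, upright in one of the rack's two holes, its nose 10 mm above the table. This point: on its axis, middle of its round knurled black head (30 mm across, 44 mm tall, red dot on top); z up along the screw. A bright collar, 58 mm across, lies under the head: top 22 mm, underside 28 mm below this point. The point is to end 28 mm above the post's mouth.
- screw_nose (a point): Middle of the screw's lower end, 131 mm below screw_head. A plain nose 24.4 mm across and 8 mm long with 1.8 mm edge chamfer, then 18 mm of coarse two-start right-hand thread, 29.5 mm over the crests: clockwise from above screws in, 12 mm per full turn. Above it a plain 24.4 mm rod up to the collar.
- post_mouth (a point): Centre of the upper end of the fixture post's bore, 110 mm above the table; z up. The post is a fixed upright steel tube, 64 mm outside, bore 44 mm, on a flange (110 x 100 x 8 mm) and a dark rail (180 x 120 x 30 mm); a blue angle-iron arm leaves its side along its x, 22 mm below the mouth.
- bore_floor (a point): Centre of the bore's bottom, 80 mm below the mouth, level with the top of a rigidly held brass nut. The post was set down by hand: the nut's axis lies 3.5 to 5.5 mm off this point, in any direction, and its two-start thread may face any way; no reading shows either. Its opening is 26.3 mm between thread crests, 31 mm behind them.
- post: The fixed fixture post, origin under its rail. By feel: off the nut's opening the screw stops with its nose 80 to 87 mm below the mouth; with its nose in the nut it stops on the thread, collar 7 to 14 mm above the mouth, and 0.6 to 1.2 turns then seat the collar. The thread has 0.7 mm of axial play and turns easily. Over 30 N on the nut's rim, a jammed thread (80 N) or leaning over 0.1 rad spoils it.
- pin_center (a point): Locating pin in the other hole of the rack (bystander): plain steel, brass collar and brass head, no thread, 100 mm long, 29 mm across, its foot 10 mm above the table, head 24 mm across; this point is on its axis at half its length, z up along it.
- rack: Fixed blue steel block, 90 x 210 x 60 mm, origin under its centre; two upright round holes 32 mm across and 50 mm deep, 55 mm either side of the centre along its y axis. One holds the screw, the other the pin.
- hammer: Chipping hammer lying on the table (bystander): steel rod with orange grip along its x, 230 mm long, pointed steel head 120 mm long across its end; origin under the rod on the table.
- offcut: Offcut of rusty angle iron lying on the table (bystander), 160 mm along its x, legs 40 mm, 4 mm thick; origin under the middle of its flat leg.

How it is judged:
On the way:
1. the screw stands upright down the post with its nose in the nut (z of screw_head in the frame of post_mouth below 0.044 m and angle between screw_head's own z axis and vertical below 0.06 rad and horizontal distance between screw_head and post_mouth below 0.012 m), for 0.2 s.
At the end, for the whole second after the job is handed in: The screw is screwed in with its collar within 1.5 mm of the post's top, its axis within 10 mm of the bore's axis at the head, upright within 0.03 rad, at rest and let go; the pin within 15 mm and the hammer and the offcut within 30 mm of where they were (z of screw_head in the frame of post_mouth below 0.0295 m and horizontal distance between screw_head and post_mouth below 0.01 m and angle between screw_head's own z axis and vertical below 0.03 rad and angular speed of screw below 0.1 rad/s and distance of pin_center from where it was at the start of the episode below 0.015 m and distance of each of hammer, offcut from where it was at the start of the episode below 0.03 m); the robot touches nothing.
It fails at once if the screw is pressed on the nut with more than 30 N before its nose has dropped in (contact force between screw and post above 30 N and z of screw_head in the frame of post_mouth above 0.044 m).
It fails at once if the thread is forced: more than 80 N between screw and nut or post before the collar is down (contact force between screw and post above 80 N and z of screw_head in the frame of post_mouth above 0.0295 m).
It fails at once if the screw leans more than 0.1 rad while its nose is down at the nut (z of screw_head in the frame of post_mouth below 0.06 m and horizontal distance between screw_head and post_mouth below 0.03 m and angle between screw_head's own z axis and vertical above 0.1 rad).
It fails at once if the locating pin, the hammer or the offcut is disturbed (distance of pin_center from where it was at the start of the episode above 0.015 m or distance of any of hammer, offcut from where it was at the start of the episode above 0.03 m).
It also fails if it takes over 72 s, if anything falls off the work surface, if the arm or the gripper's body presses on something with over 40 N, if the wrist force passes 120 N, or if a joint passes its speed limit or range.

ROBOT

A 6-joint arm with a two-finger parallel gripper is mounted at the origin on the work surface. World frame = base frame: x ahead of the robot, y to its left, z up, the work surface at z = 0. Lengths are in m, angles in rad, forces in N, time in s.
With the tool pointing down it reaches from about 0.25 to 0.775 m from the base axis. Payload 8.9 kg.
Tool frame: the origin (TCP) lies between the finger pads; the fingertips stand 11 mm ahead of it and the grasp point (between the pads) lies 8 mm behind it; z points along the fingers, y is the direction in which the jaws open and shut (so a half turn about z gives the same grasp; the last joint's range is limited). The gripper opens to 85 mm and grips with 20 to 120 N. Pads are 22 mm wide; open, the fingers measure 114 mm over their backs; the gripper's body (76 mm by 85 mm) begins 54 mm behind the grasp point. The pads swing forward as they close: fully open they stand 13 mm farther back than shut.
Start: joints at [1.169, 0.291, -0.153, 1.127, 0, 1.431], TCP at [0.136, 0.507, 0.242] pointing down, gripper open.
Joint ranges: [-2.52, 2.52], [-0.91, 1.74], [-1.3, 1.37], [-1.96, 2.02], [-1.52, 1.47], [-3.14, 3.14]. Speed limits (rad/s): [2.22, 2.22, 2.79, 3.14, 3.14, 3.14].

INTERFACE

Orientations are given as a unit quaternion [w, x, y, z].
In Python, from plant import manip gives the robot as it stands. The module is installed in compiled form; this text tells all that it offers.
- The arm moves only by the tool jog_arm, never from a script. Its argument "moves" is text: rows parted by semicolons, each of 7 numbers parted by spaces: the gripper's target within -1 to 1 (fully open at 1, half-way at 0, shut at -1), then the shift along the world's x, y, z in mm, then the turn, a rotation vector about the world's x, y, z in rad. In form: gripper tx ty tz wx wy wz; .... A call has 1 to 12 rows; each row shifts and turns the commanded pose from where the row before left it; what a row does not reach is not made up. A row lasts 1/8 s, in which the tool goes at most 62.5 mm and 10.7 degrees, less where a joint would pass 70% of its speed; a pose out of reach is approached as far as the arm can. A call is refused whole if a number of a shift passes 62.5 or a number of a turn 0.188, either way. A call with a gripper value outside its range is refused whole. The fingers move at their own pace and stop on an object; "force" is the grip in N (left out, the last holds). Time passes only in rows, so rows that do not move let the fingers close. It gives the time, the measured TCP pose, the force and the opening at its end, in the units of the state.
- manip.get_obs(): the state, without advancing time (a new reading comes with each control period).
- manip.camera(name): name is "side" or "top" or "wrist"; returns a dict with "color" (400x640x3 uint8, red, green, blue), "vertical_fov" (degrees; the focal length in pixels is half the picture's height over the tangent of half this angle, whatever the lens; pixels are square), "cx", "cy" (the principal point, pixels), "k1" (the pictures are not rectified: a ray, as slopes to the right and down, at radius r is drawn at 1 + k1 r^2 times it, then the intrinsics apply), "R" (3x3) and "t" (3): a world point X has camera coordinates R X + t; the wrist camera has in their place "tool_from_camera" (4x4, takes a point from camera to tool coordinates, whose origin is the TCP and whose axes are the flange's). Camera axes: x right, y down, z forward; pixel columns grow to the right and rows downward; lengths in m; the calibration is good to about 2 mm. A picture is of the moment at which its call begins: read the wrist's pose just before it. There is no depth.
- manip.close_job(): hands the job in, once; it reports no verdict.
The state is a dict: "time": time; "q": joint angles; "qvel": joint speeds; "joint_torque": joint torques, N m; "position": TCP position; "tool_rot": TCP orientation; "force": force on the tool from outside, world axes, zero at the start; "wrist_torque": the same for the moment, N m; "grip_width": finger opening in m.
Only numpy, scipy, OpenCV 4.12 (cv2) and the standard library are available. Lean on these libraries where they do the work, as an engineer would, in place of code of your own. Each camera call takes 0.05 s, during which the arm holds its last target. There are 200 camera calls.

## Working session

There is one attempt and no reset: what is moved stays moved. The work goes in short steps, Python scripts to look and compute and a tool call to move; the robot and the scene stay as the last step left them, time stands still between calls to the robot, and variables do not carry over. Pictures are saved under pics/ and viewed, about 8 in all and at most 12, crops included, and the job is handed in when it is done.

Besides the shell and the picture viewer there is one more tool, called after "Request:" in YAML: its name, and indented under it one key for each argument. jog_arm: Moves the arm, as the interface text tells. Its arguments: {"type":"object","properties":{"moves":{"type":"string"},"force":{"type":"number"}},"required":["moves"]}

```bash
mkdir -p pics; cat > h.py <<'E'
import numpy as np, cv2
from plant import manip
def snap(n,f):
    o=manip.get_obs(); c=manip.camera(n); cv2.imwrite(f'pics/{f}.png',c['color'][:,:,::-1]); 
    np.save(f'pics/{f}.npy',{'o':o,'c':c},allow_pickle=True); return o,c
def load(f): d=np.load(f'pics/{f}.npy',allow_pickle=True).item(); return d['o'],d['c']
def pose(o):
    from scipy.spatial.transform import Rotation as R
    w,x,y,z=o['tool_rot']; return R.from_quat([x,y,z,w]).as_matrix(),np.array(o['position'])
def ray(oc,u,v):
    o,c=oc; f=200/np.tan(np.radians(c['vertical_fov'])/2)
    d=np.array([(u-c['cx'])/f,(v-c['cy'])/f]); s=d.copy()
    for _ in range(20): s=d/(1+c['k1']*(s@s))
    r=np.array([s[0],s[1],1.])
    if 'R' in c: R=np.array(c['R']); return -R.T@np.array(c['t']),R.T@r
    T=np.array(c['tool_from_camera']); Rt,p=pose(o)
    return Rt@T[:3,3]+p, Rt@T[:3,:3]@r
def onz(oc,u,v,z):
    a,d=ray(oc,u,v); return a+d*(z-a[2])/d[2]
def tri(*L):
    A=np.zeros((3,3));b=np.zeros(3)
    for oc,u,v in L:
        a,d=ray(oc,u,v); d=d/np.linalg.norm(d);P=np.eye(3)-np.outer(d,d);A+=P;b+=P@a
    return np.linalg.solve(A,b)
E
python3 - <<'E'
from h import *
o,c=snap('top','t0'); snap('side','s0')
print(o); print({k:c[k] for k in c if k!='color'})
a=cv2.imread('pics/t0.png');b=cv2.imread('pics/s0.png')
E
```

```text
{'time': 0.0, 'q': array([ 1.16868014e+00,  2.91260490e-01, -1.54155629e-01,  1.12672083e+00,
        3.25194282e-05,  1.43151583e+00]), 'qvel': array([-1.08547704e-04, -6.85206407e-04,  9.25419203e-05,  2.51939095e-03,
       -1.33904085e-03,  1.05702643e-03]), 'joint_torque': array([ 1.34747825e-03, -5.37147117e+01,  3.31363428e+01,  1.59838685e-02,
       -3.60815884e-04, -2.04101525e-06]), 'position': array([0.13620529, 0.50656094, 0.24173166]), 'tool_rot': array([-1.94911188e-04,  1.31039877e-01,  9.91376871e-01, -6.41551378e-04]), 'force': array([-0.3233761 , -0.32049298, -0.02142944]), 'wrist_torque': array([-0.01953674, -0.00834106,  0.02605173]), 'grip_width': 0.08524637370555094}
{'vertical_fov': 43.4039624694946, 'cx': 325.8653400135602, 'cy': 201.3997009582595, 'k1': -0.1637072306928594, 'R': array([[ 0.00665754, -0.99997528, -0.00226076],
       [-0.99671233, -0.00645323, -0.08076433],
       [ 0.08074775,  0.00279102, -0.99673066]]), 't': array([-0.05673288,  0.6243848 ,  1.07341126])}
```

View pics/t0.png

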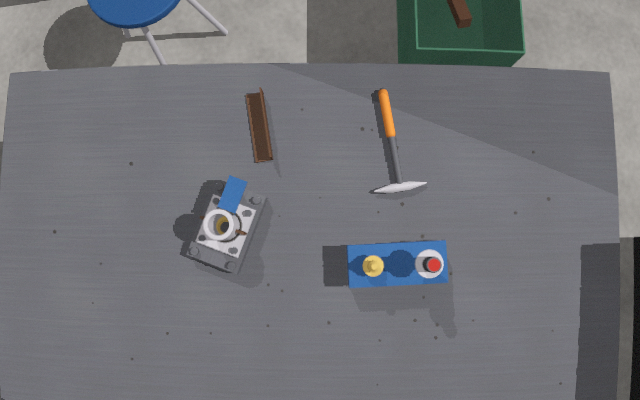

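View pics/s0.png

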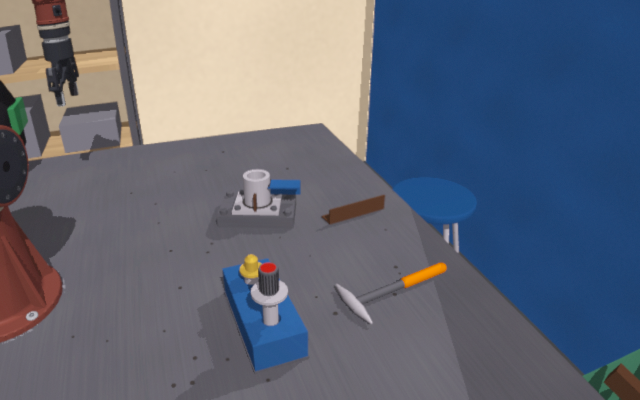

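Top view: the screw's red dot is at about (434,265), the pin at (373,266), the post mouth at (221,225), the hammer head around (400,187) and the offcut around (259,126). The side view agrees, with the red dot at (268,268) and the mouth at (257,175).

```bash
python3 - <<'E'
from h import *
t=load('t0');s=load('s0')
print('screw',onz(t,434,265,.163),onz(s,268,268,.163),'pin',onz(t,373,265,.11))
print('mouth',onz(t,220.5,225,.11),onz(s,257,176,.11))
print('arm',onz(t,235,180,.088),onz(t,228,210,.088))
print('rack corners z.06',[onz(t,u,v,.06)[:2].round(3) for u,v in((348,243),(445,241),(448,284),(350,287))])
E
```

```text
screw [ 0.49301936 -0.26040629  0.163     ] [ 0.49359077 -0.25888644  0.163     ] pin [ 0.49061069 -0.14817996  0.11      ]
mouth [0.56853012 0.16023953 0.11      ] [0.57232105 0.16159889 0.11      ]
arm [0.66310238 0.13654799 0.088     ] [0.6004655  0.14983964 0.088     ]
rack corners z.06 [array([ 0.534, -0.1  ]), array([ 0.539, -0.306]), array([ 0.448, -0.313]), array([ 0.442, -0.105])]
```

Request:
jog_arm:
  moves: "1 40 -34 3 0 0 0.1;1 40 -34 3 0 0 0.1;1 40 -34 3 0 0 0.1;1 40 -34 3 0 0 0.1;1 40 -34 3 0 0 0.1;1 40 -34 3 0 0 0.1;1 40 -34 3 0 0 0.1;1 40 -34 3 0 0 0.1;1 40 -34 3 0 0 0.1;1 40 -34 3 0 0 0.1;1 0 0 0 0 0 0;1 0 0 0 0 0 0"

```text
time: 1.6
position: [0.5358, 0.167, 0.2718]
tool_rot: [-0.001, -0.36, 0.933, 0.0]
force: [-0.3, -0.9, -0.1]
grip_width: 0.0855
```

```bash
python3 - <<'E'
from h import *
o,c=snap('wrist','w0'); print(o['time'],o['q'],o['position'],c['tool_from_camera'],c['vertical_fov'])
print(pose(o)[0])
E
```

```text
1.6 [ 1.71695217e-01  3.48027964e-01  5.99658501e-03  1.23016264e+00
  3.21642332e-04 -5.64311072e-01] [0.53580558 0.16700008 0.27179723] [[-6.73672545e-04 -9.49452811e-01 -3.13909073e-01  8.15366180e-02]
 [ 9.99999683e-01 -5.06374801e-04 -6.14487984e-04  2.77554001e-04]
 [ 4.24471699e-04 -3.13909388e-01  9.49452851e-01 -1.30850830e-01]
 [ 0.00000000e+00  0.00000000e+00  0.00000000e+00  1.00000000e+00]] 71.68434106632814
[[-7.41155001e-01 -6.71332416e-01 -1.43209358e-03]
 [-6.71333185e-01  7.41155684e-01  7.81135449e-05]
 [ 1.00896414e-03  1.01930619e-03 -9.99998972e-01]]
```

View pics/w0.png

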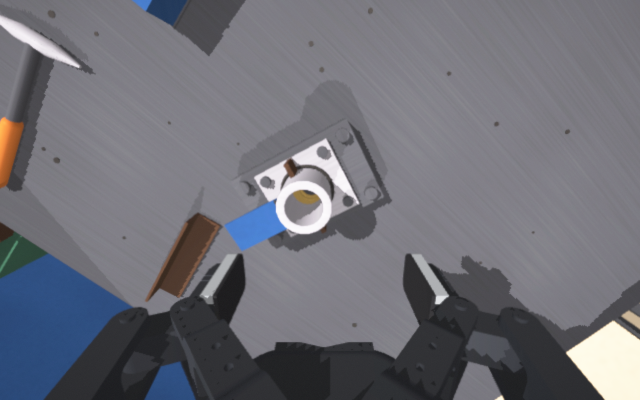

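Request:
jog_arm:
  moves: "1 48 24 -25 0 0 0;1 47 24 -25 0 0 0;1 0 0 0 0 0 0;1 0 0 0 0 0 0"

```text
time: 2.15
position: [0.6303, 0.2158, 0.2223]
tool_rot: [-0.0, -0.361, 0.933, 0.0]
force: [-0.5, -0.3, 0.8]
grip_width: 0.0849
```

```bash
python3 - <<'E'
from h import *
w=load('w0'); print(onz(w,303.5,206.5,.11))
o,c=snap('wrist','w1'); print(o['position'],o['q'][5])
oc=(o,c)
# project mouth guess by search
from scipy.optimize import fsolve
p=fsolve(lambda p:(onz(oc,p[0],p[1],.11)-[.57,.161,.11])[:2],[320,150]);print(p)
u,v=p.astype(int); im=c['color'][max(0,v-60):v+60,u-80:u+80,::-1]
cv2.imwrite('pics/w1c.png',cv2.resize(im,None,fx=5,fy=5,interpolation=cv2.INTER_CUBIC)); print(u-80,max(0,v-60))
E
```

```text
[0.56688163 0.16481444 0.11      ]
[0.63025005 0.21584888 0.22234381] -0.5181844806339978
[323.50266508 109.72507982]
243 49
```

View pics/w1c.png

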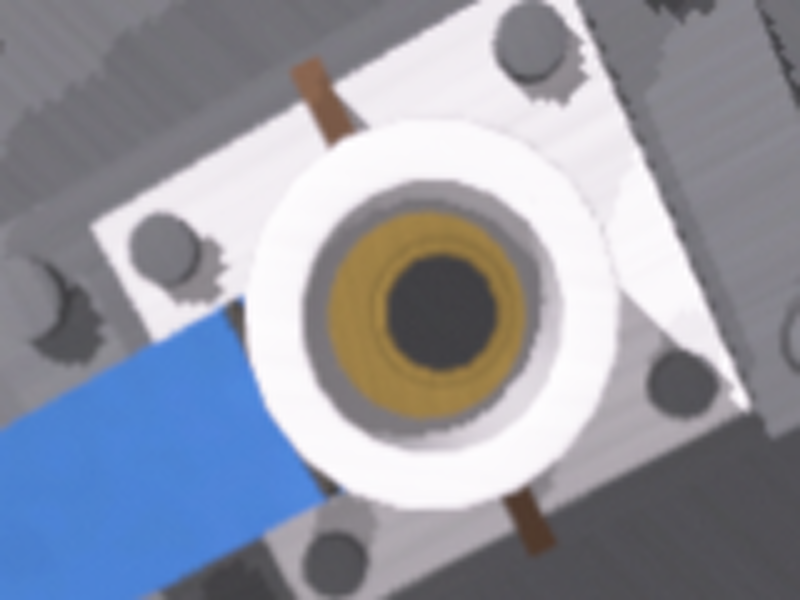

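The crop shows the mouth ring centred at about (432,315), the brass floor at (428,314) and the dark nut opening at about (442,311), in 5x crop pixels.

```bash
python3 - <<'E'
from h import *
w=load('w1')
P=lambda x,y:((x+.5)/5-.5+243,(y+.5)/5-.5+49)
for n,pts,z in(('mouth out',[(246,314),(619,314),(432,118),(432,510)],.11),('bore',[(303,314),(563,314),(433,180),(433,452)],.11),('floor',[(328,314),(528,314),(428,210),(428,418)],.03),('ring',[(370,308),(516,308),(443,232),(443,385)],.03),('hole',[(386,312),(498,312),(442,254),(442,370)],.028)):
    q=[onz(w,*P(*p),z)[:2]*1000 for p in pts]; print(n,((q[0]+q[1])/2).round(1),((q[2]+q[3])/2).round(1),np.linalg.norm(q[0]-q[1]).round(1),np.linalg.norm(q[2]-q[3]).round(1))
E
```

```text
mouth out [567.8 165.4] [568.8 166.2] 62.4 62.7
bore [567.8 165.4] [568.5 166.1] 43.5 43.5
floor [567.8 166. ] [568.2 166.3] 44.5 44.1
ring [564.7 167.6] [564.9 167.8] 32.4 32.4
hole [565.4 168.1] [565.5 168.2] 25.1 24.7
```

Request:
jog_arm:
  moves: "1 -16 -35 0 0 0 0.133;1 -16 -35 0 0 0 0.133;1 -16 -35 0 0 0 0.133;1 -16 -35 0 0 0 0.133;1 -16 -35 0 0 0 0.133;1 -16 -35 0 0 0 0.133;1 -16 -35 0 0 0 0.133;1 -16 -35 0 0 0 0.133;1 -16 -35 0 0 0 0.133;1 -16 -35 0 0 0 0.133;1 -16 -35 0 0 0 0.133;1 -16 -35 0 0 0 0.133"

```text
time: 3.7
position: [0.4383, -0.2058, 0.2242]
tool_rot: [0.0, 0.92, -0.391, 0.002]
force: [0.6, 0.5, 0.6]
grip_width: 0.0851
```

Request:
jog_arm:
  moves: "1 0 0 0 0 0 0;1 0 0 0 0 0 0;1 0 0 0 0 0 0"

```text
time: 4.08
position: [0.4395, -0.2042, 0.2229]
tool_rot: [-0.0, 0.919, -0.393, 0.0]
force: [-0.1, 0.8, 0.5]
grip_width: 0.0856
```

```bash
python3 - <<'E'
from h import *
o,c=snap('wrist','w2'); print(o['position'],o['q'],o['force']); print(pose(o)[0][:,:2])
oc=(o,c)
from scipy.optimize import fsolve
p=fsolve(lambda p:(onz(oc,p[0],p[1],.163)-[.493,-.26,.163])[:2],[320,100]);print(p)
u,v=p.astype(int);v0=max(0,v-60); im=c['color'][v0:v0+120,u-80:u+80,::-1]
cv2.imwrite('pics/w2c.png',cv2.resize(im,None,fx=5,fy=5,interpolation=cv2.INTER_CUBIC)); print(u-80,v0)
t=load('t0')[1]['color'][165:285,200:460,::-1]
cv2.imwrite('pics/t0c.png',cv2.resize(t,(780,360),interpolation=cv2.INTER_CUBIC))
E
```

```text
[ 0.43954881 -0.20417209  0.22288343] [-5.85965478e-01  2.26258046e-01 -2.93178906e-01  1.05039509e+00
  1.93192507e-04 -2.91941978e+00] [-0.06757309  0.75844847  0.51568672]
[[ 6.90845265e-01 -7.23002069e-01]
 [-7.23002084e-01 -6.90845748e-01]
 [ 8.98010049e-04 -4.00922877e-04]]
[322.38974321 114.64812836]
242 54
```

View pics/w2c.png

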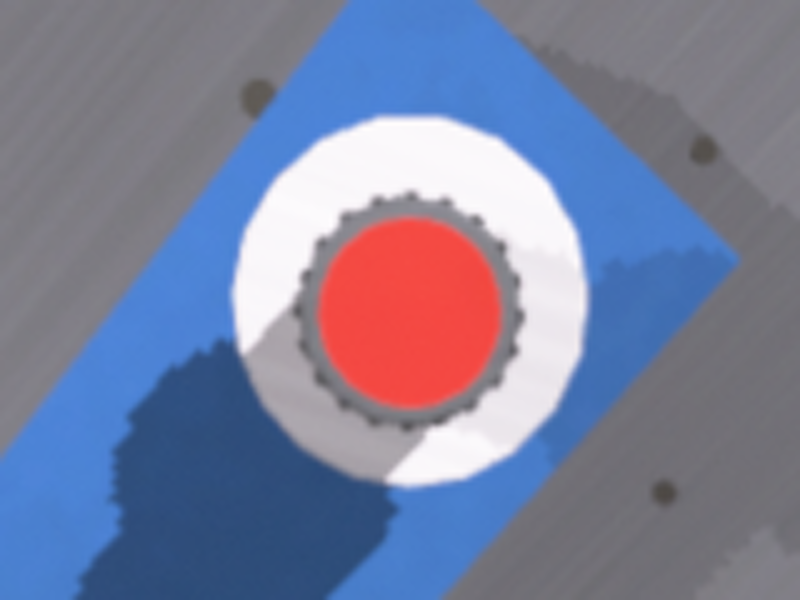

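View pics/t0c.png

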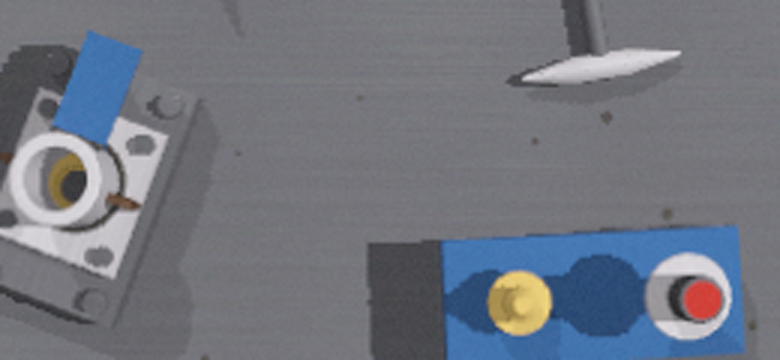

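The wrist crop has the red dot at (410,313) and the collar centre at about (410,301). The top crop has the mouth ring at (58,180), which is full-image (219.2,224.8), and the dot at (702,300).

```bash
python3 - <<'E'
from h import *
w=load('w2');t=load('t0');s=load('s0')
P=lambda x,y:((x+.5)/5-.5+242,(y+.5)/5-.5+54)
print('dot w',onz(w,*P(410,313),.163),'collar',onz(w,*P(410,301),.119))
print('dot t',onz(t,433.8,264.8,.163),'mouth t',onz(t,219.2,224.8,.11),'dot s',onz(s,268,268,.163))
E
```

```text
dot w [ 0.49174719 -0.25984149  0.163     ] collar [ 0.49241904 -0.26050092  0.119     ]
dot t [ 0.49340181 -0.26001893  0.163     ] mouth t [0.56890888 0.16292238 0.11      ] dot s [ 0.49359077 -0.25888644  0.163     ]
```

Request:
jog_arm:
  moves: "1 27 -28 0 0 0 0;1 26 -28 0 0 0 0;1 0 0 -20 0 0 0;1 0 0 -30 0 0 0;1 0 0 -27 0 0 0;1 0 0 -10 0 0 0;1 0 0 0 0 0 0;0 0 0 0 0 0 0;-0.4 0 0 0 0 0 0;-1 0 0 0 0 0 0;-1 0 0 0 0 0 0;-1 0 0 0 0 0 0"
  force: 60

```text
time: 5.62
position: [0.4929, -0.2613, 0.1361]
tool_rot: [0.0, 0.919, -0.393, 0.001]
force: [0.6, 1.3, 5.4]
grip_width: 0.0285
```

Request:
jog_arm:
  moves: "-1 0 0 0 0 0 0;-1 0 0 0 0 0 0;-1 0 0 10 0 0 0;-1 0 0 10 0 0 0;-1 0 0 0 0 0 0"

```text
time: 6.25
position: [0.4926, -0.2613, 0.1561]
tool_rot: [0.0, 0.919, -0.393, 0.0]
force: [-0.1, 0.1, -7.3]
grip_width: 0.0292
```

Request:
jog_arm:
  moves: "-1 0 0 35 0 0 0;-1 0 0 45 0 0 0;-1 4 20 32 0 0 0.03;-1 8 45 0 0 0 0.075;-1 8 45 0 0 0 0.075;-1 8 45 0 0 0 0.075;-1 8 45 0 0 0 0.075;-1 8 45 0 0 0 0.075;-1 8 45 0 0 0 0.075;-1 8 45 0 0 0 0.075;-1 8 45 0 0 0 0.075;-1 0 0 0 0 0 0"

```text
time: 7.75
position: [0.5601, 0.1219, 0.2666]
tool_rot: [-0.0, 0.996, -0.087, -0.001]
force: [-0.2, -1.8, -7.5]
grip_width: 0.0287
```

Request:
jog_arm:
  moves: "-1 5 48 0 0 0 0.08;-1 0 0 -15 0 0 0.08;-1 0 0 0 0 0 0;-1 0 0 0 0 0 0"

```text
time: 8.25
position: [0.5653, 0.1662, 0.2525]
tool_rot: [0.0, 1.0, -0.011, -0.0]
force: [0.5, 0.0, -7.3]
grip_width: 0.0285
```

```bash
python3 - <<'E'
from h import *
from scipy.optimize import fsolve
o,c=snap('top','t1'); snap('side','s1'); print(o['time'],o['position'],o['q'],o['force'],o['wrist_torque'])
print(pose(o)[0])
zh=o['position'][2]+.005
S=load('s1'); p=fsolve(lambda p:(onz(S,p[0],p[1],zh-.131)-[.5655,.1665,zh-.131])[:2],[257,160]);print(p,zh)
u,v=p.astype(int); im=S[1]['color'][v-90:v+60,u-90:u+90,::-1]
print(u-90,v-90); cv2.imwrite('pics/s1c.png',cv2.resize(im,None,fx=4,fy=4,interpolation=cv2.INTER_CUBIC))
E
```

```text
8.25 [0.5653442  0.16615883 0.25250064] [ 1.61976898e-01  4.10010320e-01  4.80907222e-02  1.20923039e+00
 -2.84113219e-04 -2.95842744e+00] [ 0.50539727  0.03136237 -7.26303752] [ 0.0032067  -0.0350501  -0.03892331]
[[ 9.99775492e-01 -2.11866298e-02 -3.03217309e-04]
 [-2.11867319e-02 -9.99775479e-01 -3.37429752e-04]
 [-2.96000231e-04  3.43778180e-04 -9.99999897e-01]]
[253.31978931 169.19435863] 0.2575006429769803
163 79
```

View pics/s1c.png

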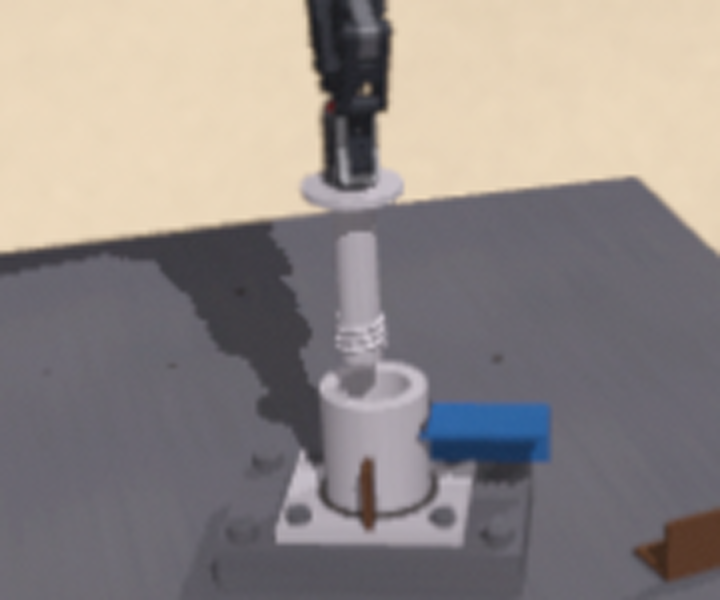

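In the side crop the collar is centred at about (352,188), the rod just above the thread at x 360, the nose bottom at about (359,392), and the mouth ring at (373.5,386).

```bash
python3 - <<'E'
from h import *
S=load('s1');P=lambda x,y:((x+.5)/4-.5+163,(y+.5)/4-.5+79)
zh=.2575
print('collar s',onz(S,*P(352,189),zh-.025),'nose s',onz(S,*P(359,388),zh-.131),'mouth s',onz(S,*P(373.5,386),.11))
T=load('t1'); print('mouth by top earlier .5689 .1629')
im=T[1]['color'][150:280,140:300,::-1]; cv2.imwrite('pics/t1c.png',cv2.resize(im,None,fx=4,fy=4,interpolation=cv2.INTER_CUBIC))
E
```

```text
collar s [0.56562388 0.16907137 0.2325    ] nose s [0.5558697  0.13358462 0.1265    ] mouth s [0.57115074 0.16695107 0.11      ]
mouth by top earlier .5689 .1629
```

View pics/t1c.png

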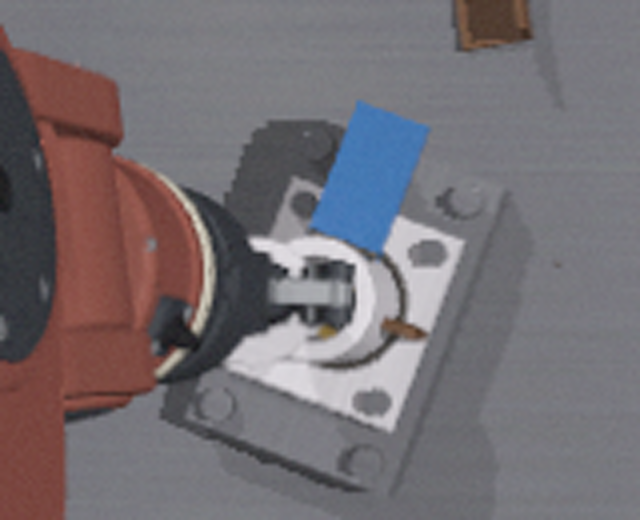

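Request:
jog_arm:
  moves: "-1 1.5 0 -10 0 0 0;-1 0 0 -20 0 0 0;-1 0 0 -20 0 0 0;-1 0 0 -20 0 0 0;-1 0 0 -15 0 0 0;-1 0 0 -7 0 0 0;-1 0 0 0 0 0 0;-1 0 0 0 0 0 0"

```text
time: 9.35
position: [0.5674, 0.167, 0.161]
tool_rot: [-0.0, 1.0, -0.009, 0.001]
force: [0.5, -0.1, -7.8]
grip_width: 0.0289
```

Request:
jog_arm:
  moves: "-1 0 0 -1 0 0 0;-1 0 0 -1 0 0 0;-1 0 0 -1 0 0 0;-1 0 0 0 0 0 0"

```text
time: 9.85
position: [0.5668, 0.167, 0.1572]
tool_rot: [0.0, 1.0, -0.009, -0.0]
force: [0.1, -0.6, -7.1]
grip_width: 0.029
```

Request:
jog_arm:
  moves: "-1 0 0 -1 0 0 0;-1 0 0 -1 0 0 0;-1 0 0 0 0 0 0"

```text
time: 10.22
position: [0.5668, 0.167, 0.1552]
tool_rot: [0.0, 1.0, -0.009, -0.0]
force: [-0.1, -0.7, -7.0]
grip_width: 0.0285
```

Request:
jog_arm:
  moves: "-1 0 0 -1 0 0 0;-1 0 0 0 0 0 0"

```text
time: 10.48
position: [0.5668, 0.167, 0.1542]
tool_rot: [0.0, 1.0, -0.009, -0.0]
force: [0.1, 0.4, -7.6]
grip_width: 0.0286
```

Request:
jog_arm:
  moves: "-1 0 0 -1 0 0 0;-1 0 0 0 0 0 0"

```text
time: 10.72
position: [0.5668, 0.167, 0.1532]
tool_rot: [0.0, 1.0, -0.009, -0.0]
force: [-0.2, -0.5, -6.4]
grip_width: 0.0288
```

Request:
jog_arm:
  moves: "-1 0 0 -0.8 0 0 0;-1 0 0 0 0 0 0"

```text
time: 10.98
position: [0.5669, 0.167, 0.1524]
tool_rot: [0.0, 1.0, -0.009, -0.0]
force: [-0.6, -0.3, -7.8]
grip_width: 0.0291
```

Request:
jog_arm:
  moves: "-1 0 0 -0.8 0 0 0;-1 0 0 0 0 0 0"

```text
time: 11.22
position: [0.5668, 0.167, 0.1516]
tool_rot: [0.0, 1.0, -0.009, -0.0]
force: [-0.2, -0.0, -7.2]
grip_width: 0.0288
```

Request:
jog_arm:
  moves: "-1 0 0 -0.8 0 0 0;-1 0 0 0 0 0 0"

```text
time: 11.48
position: [0.5668, 0.167, 0.1508]
tool_rot: [0.0, 1.0, -0.009, -0.0]
force: [-0.6, 0.2, -7.6]
grip_width: 0.0288
```

Request:
jog_arm:
  moves: "-1 0 0 -0.8 0 0 0;-1 0 0 0 0 0 0"

```text
time: 11.72
position: [0.5669, 0.1671, 0.1501]
tool_rot: [-0.0, 1.0, -0.009, 0.0]
force: [-0.3, -0.1, -7.4]
grip_width: 0.0286
```

Request:
jog_arm:
  moves: "-1 0 0 -0.8 0 0 0;-1 0 0 0 0 0 0"

```text
time: 11.98
position: [0.5669, 0.1671, 0.1493]
tool_rot: [-0.0, 1.0, -0.009, 0.0]
force: [0.8, 0.7, -6.7]
grip_width: 0.0286
```

Request:
jog_arm:
  moves: "-1 0 0 -0.8 0 0 0;-1 0 0 0 0 0 0"

```text
time: 12.22
position: [0.567, 0.1671, 0.1485]
tool_rot: [-0.0, 1.0, -0.009, 0.0]
force: [1.1, 1.8, -7.5]
grip_width: 0.0287
```

Request:
jog_arm:
  moves: "-1 0 0 -0.8 0 0 0;-1 0 0 0 0 0 0"

```text
time: 12.48
position: [0.567, 0.167, 0.1477]
tool_rot: [-0.0, 1.0, -0.009, 0.0]
force: [1.0, 1.1, -7.3]
grip_width: 0.0288
```

Request:
jog_arm:
  moves: "-1 0 0 -0.8 0 0 0;-1 0 0 0 0 0 0"

```text
time: 12.72
position: [0.5669, 0.167, 0.1469]
tool_rot: [-0.0, 1.0, -0.009, 0.0]
force: [1.7, 1.4, -7.6]
grip_width: 0.0281
```

Request:
jog_arm:
  moves: "-1 0 0 -0.8 0 0 0;-1 0 0 0 0 0 0"

```text
time: 12.98
position: [0.5668, 0.167, 0.146]
tool_rot: [-0.0, 1.0, -0.009, -0.0]
force: [1.5, 2.4, -7.8]
grip_width: 0.0286
```

Request:
jog_arm:
  moves: "-1 0.3 0.4 -1 0 0 0;-1 0 0 0 0 0 0"

```text
time: 13.22
position: [0.5671, 0.1673, 0.1449]
tool_rot: [0.0, 1.0, -0.009, -0.0]
force: [1.3, 0.2, -8.4]
grip_width: 0.0287
```

Request:
jog_arm:
  moves: "-1 0 0 -1 0 0 0;-1 0 0 0 0 0 0"

```text
time: 13.48
position: [0.5671, 0.1673, 0.144]
tool_rot: [0.0, 1.0, -0.009, -0.0]
force: [1.0, 0.6, -8.0]
grip_width: 0.0286
```

Request:
jog_arm:
  moves: "-1 0 0 -1 0 0 0;-1 0 0 0 0 0 0"

```text
time: 13.72
position: [0.5671, 0.1674, 0.143]
tool_rot: [-0.0, 1.0, -0.009, -0.0]
force: [0.4, 1.1, -7.1]
grip_width: 0.029
```

Request:
jog_arm:
  moves: "-1 0 0 -0.7 0 0 0;-1 0 0 0 0 0 0"

```text
time: 13.98
position: [0.5671, 0.1674, 0.1423]
tool_rot: [-0.0, 1.0, -0.009, -0.0]
force: [0.6, 2.0, -7.2]
grip_width: 0.029
```

Request:
jog_arm:
  moves: "-1 0 0 -0.7 0 0 0;-1 0 0 0 0 0 0"

```text
time: 14.22
position: [0.5671, 0.1674, 0.1416]
tool_rot: [-0.0, 1.0, -0.009, -0.0]
force: [0.1, 1.4, -7.4]
grip_width: 0.0288
```

Request:
jog_arm:
  moves: "-1 0 0 -0.7 0 0 0;-1 0 0 0 0 0 0"

```text
time: 14.48
position: [0.5674, 0.1675, 0.1414]
tool_rot: [-0.0, 1.0, -0.009, 0.0]
force: [-0.4, 1.5, -2.2]
grip_width: 0.0286
```

Request:
jog_arm:
  moves: "-1 0 0 -0.2 0 0 -0.15;-1 0 0 -0.28 0 0 -0.15;-1 0 0 -0.28 0 0 -0.15;-1 0 0 0 0 0 0"

```text
time: 14.98
position: [0.5673, 0.1673, 0.1404]
tool_rot: [0.0, 0.973, -0.232, 0.0]
force: [0.8, 0.9, -3.0]
grip_width: 0.0289
```

Request:
jog_arm:
  moves: "-1 0 0 -0.28 0 0 -0.15;-1 0 0 -0.28 0 0 -0.15;-1 0 0 -0.28 0 0 -0.15;-1 0 0 0 0 0 0"

```text
time: 15.48
position: [0.567, 0.1672, 0.1395]
tool_rot: [0.0, 0.897, -0.441, 0.0]
force: [-0.2, -0.2, -1.5]
grip_width: 0.0286
```

Request:
jog_arm:
  moves: "-1 0 0 -0.28 0 0 -0.15;-1 0 0 -0.28 0 0 -0.15;-1 0 0 -0.28 0 0 -0.15;-1 0 0 -0.28 0 0 -0.15;-1 0 0 -0.28 0 0 -0.15;-1 0 0 -0.28 0 0 -0.15;-1 0 0 0 0 0 0"

```text
time: 16.35
position: [0.5663, 0.1674, 0.1378]
tool_rot: [-0.001, -0.617, 0.787, 0.0]
force: [-4.2, 1.5, 2.3]
grip_width: 0.0285
```

```bash
python3 - <<'E'
from h import *
o=manip.get_obs(); print(o['q'][5],o['wrist_torque'],o['force'],pose(o)[0][:,2])
E
```

```text
-1.165365770830315 [ 0.15361137  1.35995064 -0.03187799] [-4.22303579  1.52853435  2.28081233] [-1.45985017e-03 -1.00961681e-04 -9.99998929e-01]
```

Request:
jog_arm:
  moves: "-1 -0.8 -0.3 0 0 0 -0.15;-1 0 0 -0.28 0 0 -0.15;-1 0 0 -0.28 0 0 -0.15;-1 0 0 0 0 0 0"

```text
time: 16.85
position: [0.5657, 0.1674, 0.137]
tool_rot: [-0.0, -0.426, 0.905, 0.001]
force: [-3.1, 2.7, -0.8]
grip_width: 0.0286
```

Request:
jog_arm:
  moves: "-1 0 0 -0.28 0 0 -0.15;-1 0 0 -0.28 0 0 -0.15;-1 0 0 -0.28 0 0 -0.15;-1 0 0 -0.28 0 0 -0.15;-1 0 0 0 0 0 0"

```text
time: 17.48
position: [0.5658, 0.1679, 0.1359]
tool_rot: [-0.0, -0.139, 0.99, 0.001]
force: [-4.3, 4.8, -0.5]
grip_width: 0.0285
```

Request:
jog_arm:
  moves: "-1 -0.3 0.4 -0.28 0 0 -0.15;-1 -0.3 0.4 -0.28 0 0 -0.15;-1 0 0 -0.28 0 0 -0.15;-1 0 0 -0.28 0 0 -0.15;-1 0 0 0 0 0 0"

```text
time: 18.1
position: [0.5658, 0.1686, 0.1348]
tool_rot: [-0.0, 0.159, 0.987, 0.001]
force: [-1.7, 4.7, -3.4]
grip_width: 0.0288
```

Request:
jog_arm:
  moves: "-1 0 0.2 -0.28 0 0 -0.15;-1 0 0 -0.28 0 0 -0.15;-1 0 0 -0.28 0 0 -0.15;-1 0 0 0 0 0 0"

```text
time: 18.6
position: [0.5662, 0.1687, 0.134]
tool_rot: [0.0, 0.375, 0.927, 0.001]
force: [-0.1, 5.4, -4.6]
grip_width: 0.0289
```

Request:
jog_arm:
  moves: "-1 0 0.3 -0.28 0 0 -0.15;-1 0 0.2 -0.28 0 0 -0.15;-1 0 0 0 0 0 0"

```text
time: 18.98
position: [0.5663, 0.1689, 0.1335]
tool_rot: [0.0, 0.509, 0.861, 0.0]
force: [0.3, 4.9, -5.4]
grip_width: 0.0285
```

```bash
python3 - <<'E'
from h import *
o=manip.get_obs(); print(o['q'][5],o['wrist_torque'],o['force'],pose(o)[0][:,2])
E
```

```text
1.2344884039693214 [ 1.47153492 -0.28587652  0.04182105] [ 0.27890728  4.87427971 -5.36721893] [ 8.58911997e-04  5.85180949e-04 -9.99999460e-01]
```

Request:
jog_arm:
  moves: "-1 0 0 -0.28 0 0 -0.15;-1 0 0 -0.28 0 0 -0.15;-1 0 0 0 0 0 0"

```text
time: 19.35
position: [0.5665, 0.1688, 0.1333]
tool_rot: [0.0, 0.632, 0.775, 0.001]
force: [1.4, 4.7, -3.4]
grip_width: 0.0286
```

```bash
python3 - <<'E'
from h import *
o=manip.get_obs(); print(o['q'][5],o['wrist_torque'],o['force'],pose(o)[0][:,2])
E
```

```text
1.535372839445548 [ 1.37508195 -0.357988   -0.0286197 ] [ 1.37253126  4.69533505 -3.43099654] [ 1.51860894e-03  5.40976963e-04 -9.99998701e-01]
```

Request:
jog_arm:
  moves: "-1 0 0 -0.2 0 0 -0.15;-1 0 0 -0.2 0 0 -0.15"

```text
time: 19.6
position: [0.5673, 0.1695, 0.1332]
tool_rot: [0.0, 0.742, 0.67, 0.002]
force: [4.0, 8.4, -3.1]
grip_width: 0.0288
```

```bash
python3 - <<'E'
from h import *
o=manip.get_obs(); print(o['q'][5],o['wrist_torque'],o['force'],pose(o)[0][:,2])
E
```

```text
1.8380738448108933 [ 1.77421746 -0.74877795  0.82146285] [ 4.00246695  8.36893224 -3.05798397] [ 0.00309818  0.00168318 -0.99999378]
```

Request:
jog_arm:
  moves: "-1 0 0 -0.2 0 0 -0.15;-1 0 0 -0.2 0 0 -0.15"

```text
time: 19.85
position: [0.5668, 0.1679, 0.133]
tool_rot: [0.001, 0.834, 0.552, 0.0]
force: [-3.1, -10.7, 9.3]
grip_width: 0.0285
```

```bash
python3 - <<'E'
from h import *
o=manip.get_obs(); print(o['q'][5],o['wrist_torque'],o['force'],pose(o)[0][:,2])
snap('side','s2'); S=load('s2'); im=S[1]['color'][90:240,180:330,::-1]; cv2.imwrite('pics/s2c.png',cv2.resize(im,None,fx=4,fy=4,interpolation=cv2.INTER_CUBIC))
E
```

```text
2.1380710521686725 [-1.80860331  0.59446829  0.00958623] [ -3.13619457 -10.71481862   9.28761052] [ 0.00223315 -0.00204697 -0.99999541]
```

View pics/s2c.png

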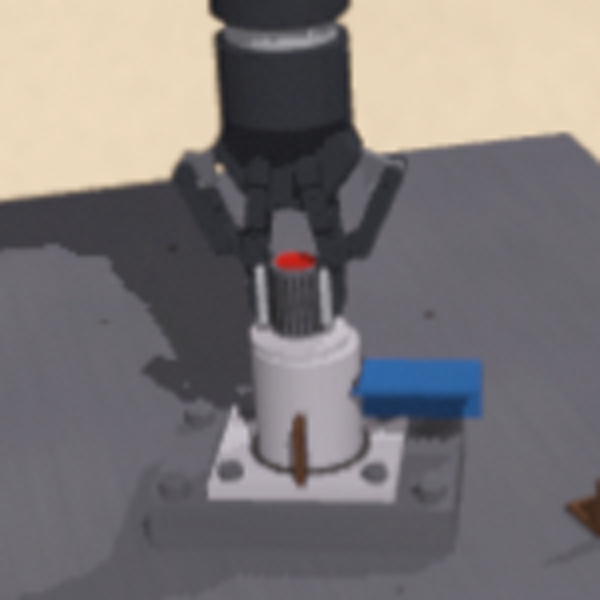

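Side crop: the collar lies on the post's rim at about (305,340), with the head upright. The grip slipped once the descent stopped, so I read it as seated. I'll let go and check.

Request:
jog_arm:
  moves: "-1 0 0 0.4 0 0 0;-0.6 0 0 0 0 0 0;0 0 0 0 0 0 0;1 0 0 0 0 0 0;1 0 0 0 0 0 0;1 0 0 0 0 0 0;1 0 0 15 0 0 0;1 0 0 40 0 0 0;1 0 0 60 0 0 0;1 -60 0 60 0 0 0;1 -60 0 0 0 0 0;1 -60 0 0 0 0 0"

```text
time: 21.4
position: [0.4002, 0.1686, 0.2931]
tool_rot: [0.0, 0.835, 0.55, 0.001]
force: [-0.7, -0.1, 0.0]
grip_width: 0.0853
```

```bash
python3 - <<'E'
from h import *
o,_=snap('side','s3'); snap('top','t3'); print(o['time'],o['position'],o['force'],o['q'][5])
a=load('s3')[1]['color'][120:240,190:330,::-1]; b=load('t3')[1]['color'][165:285,150:290,::-1]
cv2.imwrite('pics/e.png',np.vstack([np.hstack([cv2.resize(x,None,fx=2.8,fy=2.8,interpolation=cv2.INTER_CUBIC) for x in (a,b)])]))
E
```

```text
21.4 [0.40023591 0.16860092 0.29314802] [-0.70670678 -0.05002351  0.04249743] 2.206764015801714
```

View pics/e.png

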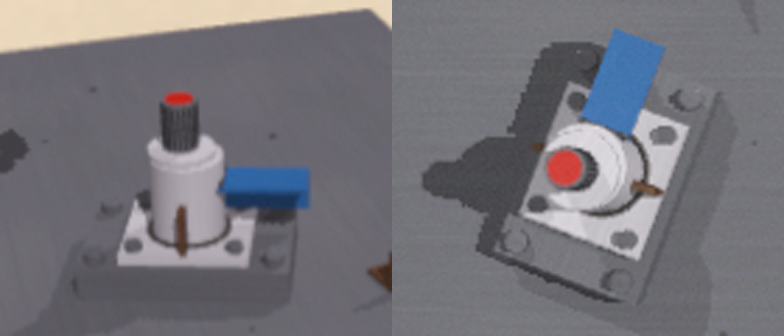

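```bash
python3 - <<'E'
from h import *
S=load('s3');T=load('t3')
P=lambda x,y:((x+.5)/2.8-.5+190,(y+.5)/2.8-.5+120)
Q=lambda x,y:((x-392+.5)/2.8-.5+150,(y+.5)/2.8-.5+165)
print('tri',tri((S,*P(179,99)),(T,*Q(566,169))),'start dot tri',tri((load('s0'),268,268),(load('t0'),433.8,264.8)))
im=S[1]['color'][145:205,215:295,::-1]; cv2.imwrite('pics/s3c.png',cv2.resize(im,None,fx=9,fy=9,interpolation=cv2.INTER_CUBIC))
for z in(.11,.116): print(z,onz(T,*Q(583,167),z))
E
```

```text
tri [0.56728667 0.16582475 0.16250172] start dot tri [ 0.49340606 -0.25985344  0.1637453 ]
0.11 [0.56985217 0.16563338 0.11      ]
0.116 [0.56965131 0.1643188  0.116     ]
```

View pics/s3c.png

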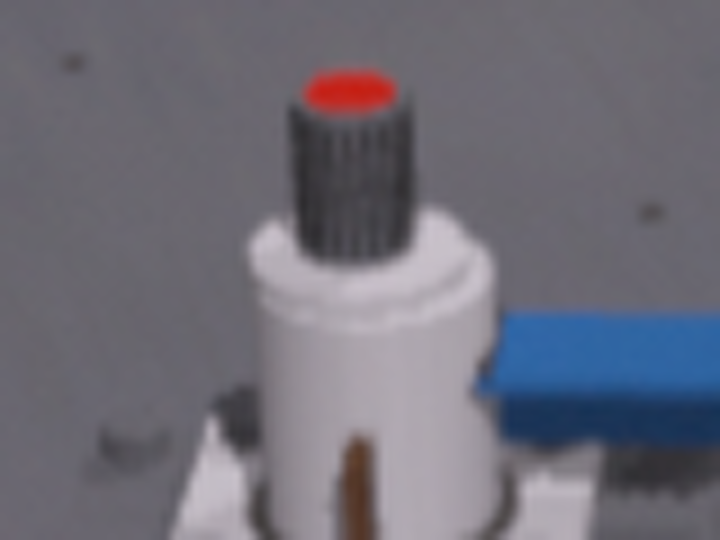

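The enlarged crop shows the collar at the rim with no clear gap, but triangulation puts the dot 1–2 mm high. I'll re-grip and twist to check that it's tight.

Request:
jog_arm:
  moves: "1 28 0 0 0 0 0.18;1 28 0 0 0 0 0.18;1 28 0 0 0 0 0.18;1 28 0 0 0 0 0.18;1 27 0 0 0 0 0.18;1 27.5 0 0 0 0 0.18;1 0 -0.5 -40 0 0 0.18;1 0 0 -45 0 0 0.18;1 0 0 -45 0 0 0;1 0 0 -20 0 0 0;1 0 0 -8.5 0 0 0;1 0 0 0 0 0 0"

```text
time: 23.0
position: [0.5685, 0.1681, 0.1338]
tool_rot: [0.0, 0.265, 0.964, 0.0]
force: [0.2, 1.4, 0.6]
grip_width: 0.0855
```

Request:
jog_arm:
  moves: "0 0 0 0 0 0 0;-0.4 0 0 0 0 0 0;-1 0 0 0 0 0 0;-1 0 0 0 0 0 0;-1 0 0 0 0 0 0;-1 0 0 0 0 0 0"

```text
time: 23.75
position: [0.5681, 0.1676, 0.134]
tool_rot: [0.0, 0.265, 0.964, -0.0]
force: [-1.9, -2.0, 6.2]
grip_width: 0.0285
```

Request:
jog_arm:
  moves: "-1 0 0 0 0 0 -0.12;-1 0 0 0 0 0 -0.12"

```text
time: 24.0
position: [0.5684, 0.167, 0.134]
tool_rot: [0.001, 0.38, 0.925, -0.001]
force: [-1.1, -8.2, 5.1]
grip_width: 0.0287
```

```bash
python3 - <<'E'
from h import *
o=manip.get_obs(); print(o['q'][5],o['wrist_torque'],o['force'],pose(o)[0][:,2])
E
```

```text
0.9438922055974487 [-1.64031707  0.0728208   1.5472083 ] [-1.11321431 -8.22426114  5.09032745] [ 8.49339761e-04 -2.15430829e-03 -9.99997319e-01]
```

Request:
jog_arm:
  moves: "-1 0 0 -0.2 0 0 -0.12;-1 0 0 -0.2 0 0 -0.12"

```text
time: 24.25
position: [0.5685, 0.1659, 0.1339]
tool_rot: [0.002, 0.489, 0.872, -0.002]
force: [-8.3, -1.4, 4.5]
grip_width: 0.0287
```

```bash
python3 - <<'E'
from h import *
o=manip.get_obs(); print(o['q'][5],o['wrist_torque'],o['force'],pose(o)[0][:,2])
E
```

```text
1.1840956610149453 [ 0.78638923  2.45113072 -0.73505721] [-8.32514078 -1.40379557  4.47713277] [ 0.0011875  -0.00427167 -0.99999017]
```

Request:
jog_arm:
  moves: "-1 0 0 0.4 0 0 0;-0.6 0 0 0 0 0 0;0 0 0 0 0 0 0;1 0 0 0 0 0 0;1 0 0 0 0 0 0;1 0 0 0 0 0 0;1 0 0 15 0 0 0;1 0 0 40 0 0 0;1 0 0 60 0 0 0;1 -50 0 40 0 0 0;1 0 0 0 0 0 0;1 0 0 0 0 0 0"

```text
time: 25.75
position: [0.5196, 0.1681, 0.2878]
tool_rot: [0.001, 0.487, 0.874, 0.0]
force: [1.2, 1.1, -0.4]
grip_width: 0.0854
```

```bash
python3 - <<'E'
from h import *
snap('side','s4'); a=load('s4')[1]['color'].astype(int); b=load('s3')[1]['color'].astype(int); d=load('s0')[1]['color'].astype(int)
print('post region change',abs(a-b)[150:215,225:275].max(), 'hammer/offcut change vs start',abs(a-d)[260:330,330:450].max(),abs(a-d)[190:225,320:390].max())
r=a[...,0]>170; m=r&(a[...,1]<60); ys,xs=np.nonzero(m[140:190,220:280]); print('dot',xs.mean()+220,ys.mean()+140)
m=(b[...,0]>170)&(b[...,1]<60); ys,xs=np.nonzero(m[140:190,220:280]); print('dot before',xs.mean()+220,ys.mean()+140)
manip.close_job()
E
```

```text
post region change 45 hammer/offcut change vs start 8 5
dot 253.16666666666666 154.95833333333334
dot before 253.16 154.88
the job is handed in; nothing more can be done
```

The screw is in the nut with its collar down on the post as far as I can tell. I let go, moved the arm clear and handed the job in at about 26 s.

- **Finding the nut:** the wrist camera showed the nut's opening about 3.7 mm off the bore's centre. I lowered the nose there in small steps, and it dropped in without touching the rim.
- **Screwing in:** I turned it clockwise about 4.5 rad while lowering it at the thread's pitch. The hand force readings between steps stayed under about 15 N and the tool stayed upright.
- **Seating:** the descent stopped after 8.3 mm, within about 0.3 mm of the calculated seat. On re-gripping, a further clockwise twist met about 1.5 N·m and the grip slipped, so I took it as tight.
- **Last checks:** the red dot did not move in the side view after the re-grip. The hammer and offcut areas look unchanged in that view, and I did not re-check the pin after the start.
- **Disagreements:** triangulating the red dot put the head 1–2 mm higher than seated. That is within the camera error, so I trusted the depth and the tightness. The cameras also differed by a few mm on the mouth's position. I judged the lean only from the tool pose and the pictures and did not measure it.

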